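# Clamp the chalk jar and unscrew its stuck lid

## Robot

A 7-joint arm with a two-finger parallel gripper is mounted at the origin on the work surface. World frame = base frame: x ahead of the robot, y to its left, z up, the work surface at z = 0. Lengths are in m, angles in rad, forces in N, time in s.
With the tool pointing down it reaches from about 0.4 to 0.85 m from the base axis. Payload 10.4 kg.
Tool frame: the origin (TCP) lies midway between the tips of the shut fingers; the grasp point (between the pads) lies 19 mm behind it (manip.grasp_offset is the distance from the TCP to the grasp point, in m); z points along the fingers, y is the line along which they close (so a half turn about z gives the same grasp; the last joint's range is limited). The gripper opens to 85 mm and grips with 20 to 120 N. Pads are 22 mm wide; open, the fingers measure 114 mm over their backs; the gripper's body (76 mm by 85 mm) begins 54 mm behind the grasp point. The pads swing forward as they close: fully open they stand 13 mm farther back than shut.
Start: joints at [1.263, 0.332, -0.065, 1.46, 0.022, 1.35, -0.088], TCP at [0.176, -0.6, 0.231] pointing down, gripper open.
Joint ranges: [-2.6, 2.6], [-0.5, 2.12], [-1.47, 1.34], [0.16, 2.42], [-1.27, 4.41], [0.06, 2.06], [-2.6, 2.6]. Speed limits (rad/s): [2.22, 2.22, 2.79, 2.79, 3.14, 3.14, 3.14].

## Interface

Orientations are given as a unit quaternion [x, y, z, w].
In Python, from workcell import manip, viewer, get_obs gives the robot as it stands (manip), with the cameras (viewer) and the readings as plain functions.
- The arm moves only by the shell command python3 jog.py 'ROWS' [FORCE]. ROWS is rows parted by semicolons, their numbers by spaces, 1 to 20 of them, each of 7 numbers: a rotation vector rx, ry, rz in rad, then dx, dy, dz in m, then the opening from 0.0 (shut) to 1.0 (fully open); each row is the pose to reach, as a shift and turn from the pose commanded when the command began, along the tool's axes at that moment; what a row does not reach only later rows make up. A row lasts 1/8 s, in which the tool goes at most 0.0625 m and 0.188 rad, less where a joint would pass 70% of its speed; a pose out of reach is approached as far as the arm can. The fingers move at their own pace and stop on an object; FORCE is the grip in N (left out, the last holds). Time passes only in rows, so rows that do not move let the fingers close. It prints the time, the measured TCP pose, the force, the opening and the grip force at its end.
- get_obs(): the state, without advancing time (a new reading comes with each control period).
- viewer.camera(name): name is "scene" or "top" or "wrist"; returns the picture (420x560x3 uint8, blue, green, red); there is no depth.
- viewer.calibration(name): a dict with "fx", "fy", "cx", "cy" (pixels), "world_from_camera" (4x4, takes a point from camera to world coordinates); the wrist camera has in their place "tool_from_camera" (4x4, takes a point from camera to tool coordinates, whose origin is the TCP and whose axes are the flange's). Camera axes: x right, y up, looking along -z (the intrinsics and any distortion apply to the point x, -y, -z); pixel columns grow to the right and rows downward; lengths in m; the calibration is good to about 2 mm. A picture is of the moment at which its call begins: read the wrist's pose just before it. calibration takes no time and is no camera call.
- manip.hand_in(): hands the job in; it is judged then, once.
The state is a dict: "clock": time; "joint_pos": joint angles; "joint_velocities": joint speeds; "tau": joint torques, N m; "position": TCP position; "ee_rot": TCP orientation; "ft_force": force on the tool from outside, world axes, zero at the start; "torque": the same for the moment, N m; "grip_width": opening from 0.0 (shut) to 1.0 (fully open); "grasp_force": force on a finger pad.
Only numpy, scipy, OpenCV 4.12 (cv2) and the standard library are available. Lean on these libraries where they do the work, as an engineer would, in place of code of your own. Each camera call takes 0.05 s, during which the arm holds its last target. There are 200 camera calls.

## Task

The lid of the jar of cue chalk is stuck: turn the red wing nut of the clamp board clockwise as far as it goes so that the jaw holds the jar firm, then take the jar's brass lid and unscrew it anticlockwise until its thread lets go. Lift the lid straight up off the jar and finish while still gripping it, holding it level and still a few centimetres above the jar's mouth, with the jar still clamped. Leave the other things on the table where they are.

Things in the scene. Friction and masses are not known exactly. Their poses are not given: they have to be found in the camera images.
- board: Plywood clamp board fixed to the table, 180 x 270 x 12 mm thick. Origin on the table surface, under the jar's axis once the jar is seated in the V block (dark wood, top 65 mm above the table). Its +y axis points from the V block past jar and jaw to the wing nut, whose axis is 140 mm from the origin. Its +x side carries a pocket with the cue ball and a loose chalk cube.
- nut (a joint): Angle of the captive wing nut, rad; vertical axis, on a grey housing 50 mm square, top 57 mm above the table. Starts at 0 to 0.4, grows clockwise seen from above, stops at 1.5 (fully tight). The jaw moves 8 mm per rad, meets the seated jar near 1.2; a spring pad then builds up to 17 N at the stop. Takes 0.25 N m, 0.4 near the stop; stays where it is left.
- nut_grip (a point): Point on the wing nut's axis at the top edge of its red wings, 91 mm above the table. Its x axis runs along the wings: one straight red bar 60 mm long, 12 mm thick and 24 mm high (67 to 91 mm above the table), to be pinched across its thickness, along this y axis.
- jaw: Clamp jaw, a black rubber pad 50 mm wide and 36 mm high on an aluminium carriage (52 mm above the table at the top). Origin 10 mm behind its pressing face, towards the nut; it slides along the board's -y as the nut is tightened. It and the carriage stay below the lid and the wings.
- jar: Loose glass jar with blue chalk cubes inside, about 0.45 kg, standing on the board between V block and jaw: body 72 mm diameter and 80 mm high, neck 41 mm diameter up to its mouth at 108 mm. Origin at the centre of its underside, z up. It can turn and slide freely by a few millimetres until clamped.
- cap: Brass lid, white bar on top, 58 mm diameter, 30 mm high, 60 g. Origin at the centre of its lower rim, z up: 92 mm above the jar's origin when screwed on (top 134 mm above the table). Three-start thread: 40 to 55 degrees anticlockwise from above frees it, rising 1 mm, then a spring seal pops it up 3 mm; past 90 it meets the next thread, so turn about 75. Takes 0.2 to 0.5 N m.
- chalk: Bystander: loose blue chalk cube 24 mm wide and 22 mm high on the board. Origin at its underside.
- cueball_center (a point): Bystander: centre of the white cue ball, 57 mm diameter, in the square pocket on the board.
- mug: Bystander: blue mug, 80 mm diameter, 95 mm high, to the left on the table. Origin at its underside.
- tipjar: Bystander: another jar, 60 mm diameter, 95 mm high, with a red lid, to the right on the table. Not the one to open. Origin at its underside.
- dartcase: Bystander: black dart case 75 x 170 x 32 mm, at the far left. Origin at its underside.
- brush: Bystander: brush lying on the table at the near right, 200 mm long.
- waxtin: Bystander: tin with a green band, 70 mm diameter, 50 mm high, at the near left. Origin at its underside.

How it is judged:
By the outcome, as a careful person would: the job done as asked, in the order asked, and still so for the second after the job is handed in, while the arm keeps its last pose, push and grip.
It also fails if it takes over 48 s, if anything falls off the work surface, if the arm or the gripper's body presses on something with over 40 N, if the wrist force passes 120 N, or if a joint passes its speed limit or range.

## Working session

There is one attempt and no reset: what is moved stays moved. The work goes in short steps, Python scripts to look and compute and a shell command to move; the robot and the scene stay as the last step left them, time stands still between calls to the robot, and variables do not carry over. Pictures are saved under pics/ and viewed, at most 10 in all, crops included, and the job is handed in when it is done.

```bash
ls; mkdir -p pics; python3 - <<'E'
from workcell import manip, viewer, get_obs
import cv2,numpy as np
np.set_printoptions(precision=4,suppress=True)
for n in ("top","scene"):
    cv2.imwrite(f"pics/{n}0.png",viewer.camera(n)); print(n,viewer.calibration(n))
print(viewer.calibration("wrist"),manip.grasp_offset)
print(get_obs())
E
```

```text
jog.py
pics
workcell.py
top {'fx': 449.8029991594585, 'fy': 449.8029991594585, 'cx': 282.6676446932412, 'cy': 207.30679875253836, 'world_from_camera': array([[ 0.0065,  0.9872, -0.1593,  0.2781],
       [-1.    ,  0.0057, -0.0057, -0.0077],
       [-0.0047,  0.1593,  0.9872,  1.4619],
       [ 0.    ,  0.    ,  0.    ,  1.    ]])}
scene {'fx': 397.5049126040495, 'fy': 397.5049126040495, 'cx': 280.4157690987235, 'cy': 204.47640256476868, 'world_from_camera': array([[ 0.272 , -0.6205,  0.7356,  1.2416],
       [ 0.9623,  0.179 , -0.2048, -0.2113],
       [-0.0046,  0.7635,  0.6458,  0.7357],
       [ 0.    ,  0.    ,  0.    ,  1.    ]])}
{'fx': 342.9950952849841, 'fy': 342.9950952849841, 'cx': 286.0774989086708, 'cy': 215.53711380049236, 'tool_from_camera': array([[ 0.0008,  0.9499,  0.3126,  0.0806],
       [ 1.    , -0.0005, -0.001 ,  0.001 ],
       [-0.0008,  0.3126, -0.9499, -0.1412],
       [ 0.    ,  0.    ,  0.    ,  1.    ]])} 0.0187
{'clock': 0.1, 'joint_pos': array([ 1.2634,  0.3328, -0.0647,  1.4608,  0.0216,  1.3499, -0.0885]), 'joint_velocities': array([-0.0004, -0.0035,  0.0022, -0.0023,  0.0016,  0.0001,  0.0001]), 'tau': array([  0.001 , -62.6742,   0.0489, -39.2429,   0.0164,   0.0069,
         0.    ]), 'position': array([ 0.1755, -0.5995,  0.2306]), 'ee_rot': array([ 0.9899,  0.1419, -0.0001, -0.0006]), 'ft_force': array([ 0.5242, -0.2008,  0.094 ]), 'torque': array([ 0.0689, -0.0161,  0.0443]), 'grasp_force': 0.0, 'grip_width': 0.9976934205591581}
```

View pics/top0.png

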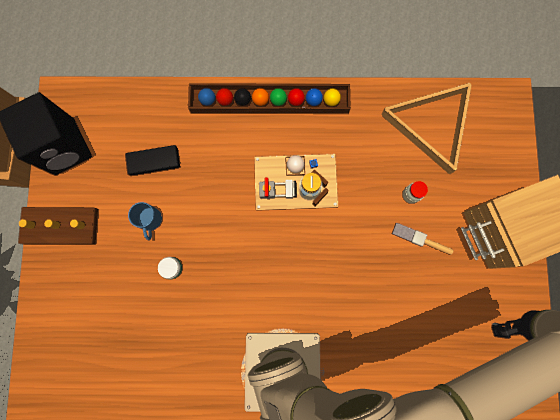

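View pics/scene0.png

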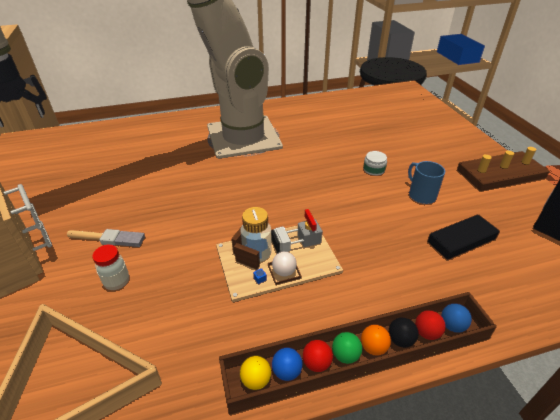

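The top view shows the board around (296,182), with the nut at about (267,188) and the jar lid at about (312,183). Board +y points left in the image, which is world +y. I'll enlarge that area.

```bash
cat > h.py <<'E'
import numpy as np,cv2
from workcell import manip, viewer, get_obs
np.set_printoptions(precision=4,suppress=True)
from scipy.spatial.transform import Rotation as R
def at_z(name,uv,z,T=None):
    c=viewer.calibration(name)
    W=c["world_from_camera"] if T is None else T@c["tool_from_camera"]
    d=W[:3,:3]@np.array([(uv[0]-c["cx"])/c["fx"],-(uv[1]-c["cy"])/c["fy"],-1])
    o=W[:3,3]; return o+d*(z-o[2])/d[2]
def toolT():
    o=get_obs(); T=np.eye(4); T[:3,:3]=R.from_quat(o["ee_rot"]).as_matrix(); T[:3,3]=o["position"]; return T
E
python3 - <<'E'
import cv2
i=cv2.imread("pics/top0.png")[148:218,250:345]
cv2.imwrite("pics/topc.png",cv2.resize(i,None,fx=8,fy=8,interpolation=cv2.INTER_CUBIC))
E
```

```text
(no output)
```

View pics/topc.png

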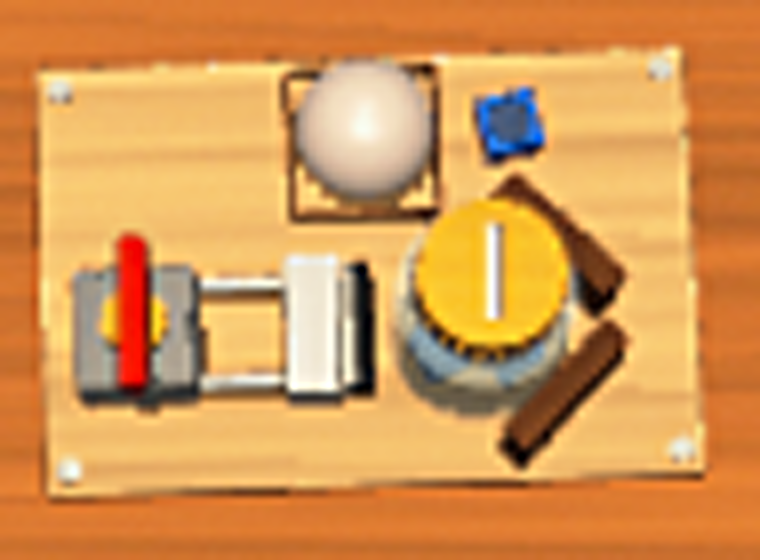

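Corners of the board are at crop (38,72), (680,50), (703,475) and (48,497). The red bar runs (130,236) to (132,388), lid centre is (492,273), and the jar sits between the jaw and the V block.

```bash
python3 - <<'E'
from h import *
f=lambda p,z:at_z("top",((p[0]+.5)/8-.5+250,(p[1]+.5)/8-.5+148),z)
c=np.array([f(p,.012) for p in [(38,72),(680,50),(703,475),(48,497)]]);print(c,c.mean(0))
ex=(c[0]+c[1]-c[2]-c[3]);ey=(c[0]+c[3]-c[1]-c[2]);print("yaw",np.degrees([np.arctan2(-ex[1],ex[0])*-1,np.arctan2(ey[1],ey[0])-np.pi/2]))
a,b=f((130,236),.091),f((132,386),.089);print("bar",a,b,(a+b)/2,np.linalg.norm(a-b))
print("lid",f((492,273),.134),"slot",f((492,224),.134),f((492,320),.134))
T=toolT();print(T)
E
```

```text
[[ 0.6825  0.0961  0.012 ]
 [ 0.6933 -0.1708  0.012 ]
 [ 0.5143 -0.1781  0.012 ]
 [ 0.5037  0.0891  0.012 ]] [ 0.5985 -0.0409  0.012 ]
yaw [2.2899 2.3025]
bar [0.5946 0.0535 0.091 ] [0.5355 0.052  0.089 ] [0.5651 0.0527 0.09  ] 0.059200729178879634
lid [ 0.5712 -0.0852  0.134 ] slot [ 0.5901 -0.0853  0.134 ] [ 0.5531 -0.0851  0.134 ]
[[ 0.9597  0.281  -0.0004  0.1755]
 [ 0.281  -0.9597  0.0012 -0.5995]
 [-0.0001 -0.0012 -1.      0.2306]
 [ 0.      0.      0.      1.    ]]
```

```bash
G="0 0 -2.88 0.557 -0.516 -0.009 1"; python3 jog.py '0 0 -1 0.19 -0.17 -0.02 1;0 0 -1 0.19 -0.17 -0.02 1;0 0 -1 0.19 -0.17 -0.02 1;0 0 -2 0.38 -0.34 -0.02 1;0 0 -2 0.38 -0.34 -0.02 1;0 0 -2 0.38 -0.34 -0.02 1;0 0 -2 0.38 -0.34 -0.02 1;0 0 -2.88 0.557 -0.516 -0.009 1;0 0 -2.88 0.557 -0.516 -0.009 1;0 0 -2.88 0.557 -0.516 -0.009 1;0 0 -2.88 0.557 -0.516 -0.009 1;0 0 -2.88 0.557 -0.516 -0.009 1;0 0 -2.88 0.557 -0.516 -0.009 1;0 0 -2.88 0.557 -0.516 -0.009 1;0 0 -2.88 0.557 -0.516 -0.009 1;0 0 -2.88 0.557 -0.516 -0.009 1;0 0 -2.88 0.557 -0.516 -0.009 1;0 0 -2.88 0.557 -0.516 -0.009 1;0 0 -2.88 0.557 -0.516 -0.009 1' 60
python3 - <<'E'
from h import *
T=toolT();print(T,get_obs()["joint_pos"])
np.save("T1.npy",T);i=viewer.camera("wrist");cv2.imwrite("pics/w1.png",i)
E
```

```text
clock: 2.48
position: [0.5652, 0.0519, 0.2403]
ee_rot: [-0.011, 1.0, -0.0, -0.0]
ft_force: [0.0, -0.1, -0.5]
grip_width: 0.999
grasp_force: 0.0
[[-0.9998 -0.0223 -0.      0.5652]
 [-0.0223  0.9998 -0.0002  0.0519]
 [ 0.     -0.0002 -1.      0.2403]
 [ 0.      0.      0.      1.    ]] [ 0.5627  0.3197 -0.8945  1.5676  0.2527  1.376   1.2369]
```

View pics/w1.png

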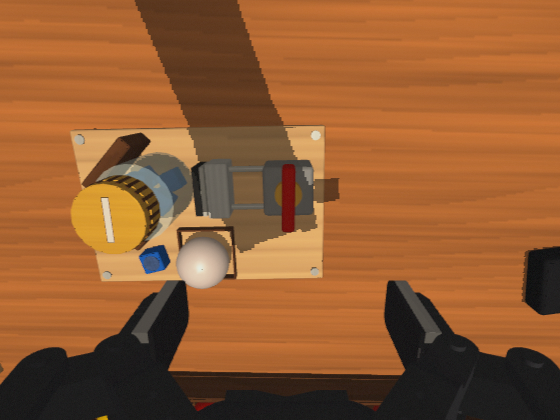

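The wrist view shows the red bar from about (288,165) to (288,231), upright in the image. The lid centre is near (110,217), with its white bar running (105,198) to (112,242).

```bash
python3 - <<'E'
from h import *
T=np.load("T1.npy");i=cv2.imread("pics/w1.png")
b,g,r=[i[...,k].astype(int) for k in range(3)]
m=((r>70)&(g<r*.35)&(b<r*.35));m[:150]=0;m[245:]=0;m[:,:270]=0;m[:,310:]=0
ys,xs=np.nonzero(m);print(xs.min(),xs.max(),ys.min(),ys.max(),xs.mean())
for y in range(ys.min(),ys.max()+1,8):print(y,xs[ys==y].min(),xs[ys==y].max())
a=at_z("wrist",(288.7,ys.min()),.091,T);c=at_z("wrist",(288.,ys.max()),.091,T)
print(a,c,(a+c)/2,np.linalg.norm(a-c))
print("lid",at_z("wrist",(109,216),.134,T))
E
```

```text
282 294 164 231 287.8735224586288
164 285 292
172 282 294
180 282 294
188 282 294
196 282 294
204 282 293
212 282 294
220 282 293
228 282 293
[0.535  0.0523 0.091 ] [0.5958 0.0533 0.091 ] [0.5654 0.0528 0.091 ] 0.060838019044044477
lid [ 0.5705 -0.0837  0.134 ]
```

```bash
python3 jog.py '0 0 0 0 0.0007 0.055 0.7;0 0 0 0 0.0007 0.11 0.6;0 0 0 0 0.0007 0.15 0.5;0 0 0 0 0.0007 0.177 0.5;0 0 0 0 0.0007 0.177 0.5;0 0 0 0 0.0007 0.177 0;0 0 0 0 0.0007 0.177 0;0 0 0 0 0.0007 0.177 0;0 0 0 0 0.0007 0.177 0;0 0 0 0 0.0007 0.177 0' 100; python3 - <<'E'
from h import *
o=get_obs();print(o["joint_pos"],o["ft_force"],o["torque"])
E
```

```text
clock: 3.78
position: [0.5659, 0.0535, 0.0652]
ee_rot: [-0.012, 1.0, 0.0, 0.001]
ft_force: [-4.1, 1.4, 6.7]
grip_width: 0.228
grasp_force: 98.0
[ 0.4914  0.4929 -0.8199  1.7609  0.407   1.0639  1.1239] [-4.0502  1.4197  6.667 ] [0.5629 0.7303 0.0345]
```

```bash
python3 jog.py '0 0 0.1 0 0 0 0;0 0 0.2 0 0 0 0;0 0 0.3 0 0 0 0;0 0 0.4 0 0 0 0;0 0 0.5 0 0 0 0;0 0 0.6 0 0 0 0;0 0 0.7 0 0 0 0;0 0 0.7 0 0 0 0'; python3 - <<'E'
from h import *
o=get_obs();print(o["joint_pos"],o["ft_force"],o["torque"],o["clock"],R.from_matrix(toolT()[:3,:3]).as_euler("zyx"),np.arctan2(*toolT()[1::-1,0]))
T=toolT();np.save("T2.npy",T);i=viewer.camera("wrist");cv2.imwrite("pics/w2.png",i)
cv2.imwrite("pics/t2.png",cv2.resize(viewer.camera("top")[148:218,250:345],None,fx=8,fy=8,interpolation=cv2.INTER_CUBIC))
E
```

```text
clock: 4.78
position: [0.5663, 0.0547, 0.0653]
ee_rot: [0.332, 0.943, 0.001, 0.001]
ft_force: [0.1, 7.0, 3.2]
grip_width: 0.228
grasp_force: 98.1
[ 0.3905  0.4506 -0.6881  1.7656  0.3256  1.0383  0.4788] [0.0523 6.9798 3.1622] [ 1.2895  0.1792 -0.0188] 4.775 [-2.4649  0.0033 -3.1397] 2.4648758973039557
```

View pics/w2.png

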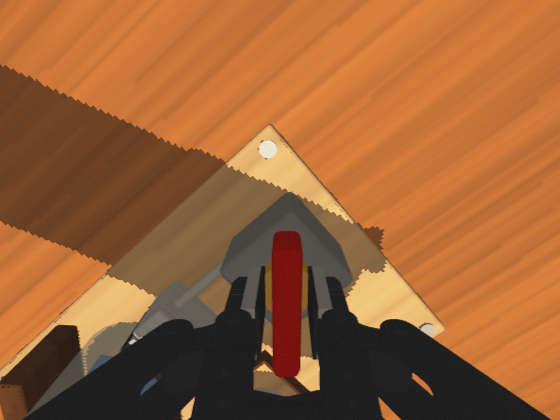

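The bar sits between the pads and has turned with the hand, by 0.70 rad so far. I'll keep turning until it stops.

```bash
python3 jog.py '0 0 0.1 0 0 0 0;0 0 0.2 0 0 0 0;0 0 0.3 0 0 0 0;0 0 0.4 0 0 0 0'; P='from h import *
o=get_obs();print(o["joint_pos"],o["ft_force"],o["torque"],"yaw",np.arctan2(*toolT()[1::-1,0]))'; python3 -c "$P"; python3 jog.py '0 0 0.08 0 0 0 0;0 0 0.16 0 0 0 0'; python3 -c "$P"; python3 jog.py '0 0 0.08 0 0 0 0;0 0 0.16 0 0 0 0' ; python3 -c "$P"
```

```text
clock: 5.38
position: [0.5668, 0.0552, 0.0653]
ee_rot: [0.513, 0.858, 0.002, 0.001]
ft_force: [2.9, 7.8, -0.5]
grip_width: 0.227
grasp_force: 98.1
[ 0.3329  0.4318 -0.6151  1.7682  0.2842  1.0265  0.1066] [ 2.851   7.8147 -0.5379] [ 1.5875 -0.5649  0.3154] yaw 2.063824824247638
clock: 5.62
position: [0.5671, 0.0553, 0.0653]
ee_rot: [0.58, 0.815, 0.003, 0.001]
ft_force: [3.9, 7.5, -1.4]
grip_width: 0.224
grasp_force: 98.1
[ 0.3101  0.4253 -0.5863  1.7692  0.2687  1.0222 -0.0417] [ 3.8799  7.5417 -1.3622] [ 1.6821 -0.9017  0.2949] yaw 1.9044564397471477
clock: 5.88
position: [0.5673, 0.0554, 0.0653]
ee_rot: [0.643, 0.766, 0.003, 0.001]
ft_force: [5.8, 7.9, -2.3]
grip_width: 0.231
grasp_force: 98.2
[ 0.2872  0.4191 -0.5578  1.7702  0.2536  1.0183 -0.1907] [ 5.8136  7.8583 -2.2674] [ 1.7967 -1.2037  0.4036] yaw 1.7447122294767634
```

```bash
P='from h import *
o=get_obs();print(o["ft_force"],o["torque"],"yaw",np.arctan2(*toolT()[1::-1,0]))'; python3 jog.py '0 0 0.06 0 0 0 0;0 0 0.06 0 0 0 0'; python3 -c "$P"; python3 - <<'E'
from h import *
T=toolT();np.save("T3.npy",T);a=viewer.camera("wrist");b=cv2.resize(viewer.camera("top")[148:218,250:345],None,fx=4,fy=4,interpolation=cv2.INTER_CUBIC)
c=a[180:400,180:420];c=cv2.resize(c,None,fx=1.27,fy=1.273)
cv2.imwrite("pics/w3.png",np.hstack([c[:280],b[:c.shape[0]]]))
E
```

```text
clock: 6.12
position: [0.5674, 0.0554, 0.0653]
ee_rot: [0.665, 0.747, 0.003, 0.001]
ft_force: [5.4, 7.1, -2.4]
grip_width: 0.228
grasp_force: 98.2
[ 5.4445  7.097  -2.438 ] [ 1.7739 -1.2428  0.1271] yaw 1.6861063734935815
```

View pics/w3.png

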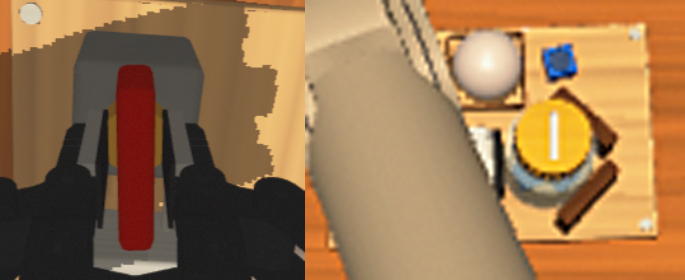

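The bar is still held squarely in the pads after 1.48 rad, and the jaw has closed on the jar. There is no lasting torque yet, so I'll continue to the stop.

```bash
P='from h import *
o=get_obs();print(o["torque"],"yaw",np.arctan2(*toolT()[1::-1,0]))'; python3 jog.py '0 0 0.05 0 0 0 0;0 0 0.05 0 0 0 0' | grep width; python3 -c "$P";python3 jog.py '0 0 0.05 0 0 0 0;0 0 0.05 0 0 0 0' | grep width; python3 -c "$P"
```

```text
grip_width: 0.223
[ 1.6567 -1.3395  0.6901] yaw 1.6372358284881965
grip_width: 0.224
[ 1.6128 -1.4714  1.348 ] yaw 1.5884389025658667
```

The torque now builds and holds (0.69, then 1.35 N m), so the nut is at its stop. I'll relax the twist, release and go to the lid.

```bash
python3 jog.py '0 0 -0.07 0 0 0 0;0 0 -0.07 0 0 0 0.5;0 0 -0.07 0 0 0 0.5;0 0 -0.07 0 0 0 0.5;0 0 -0.07 0 0 -0.04 0.6;0 0 -0.07 0 0 -0.09 1;0 0 -0.07 0 0 -0.145 1;0 0 -0.07 -0.05 0.002 -0.165 1;0 0 -0.07 -0.1 0.004 -0.165 1;0 0 -0.07 -0.135 0.004 -0.165 1;0 0 -0.07 -0.135 0.004 -0.165 1;0 0 -0.07 -0.135 0.004 -0.165 1' 60; python3 - <<'E'
from h import *
T=toolT();print(T,get_obs()["joint_pos"])
np.save("T4.npy",T);a=viewer.camera("wrist");cv2.imwrite("pics/w4.png",a)
E
```

```text
clock: 8.22
position: [0.571, -0.0816, 0.2284]
ee_rot: [0.677, 0.736, 0.0, -0.0]
ft_force: [-0.1, 0.4, -0.9]
grip_width: 1.003
grasp_force: 0.0
[[-0.0843  0.9964  0.      0.571 ]
 [ 0.9964  0.0843  0.0004 -0.0816]
 [ 0.0004  0.0001 -1.      0.2284]
 [ 0.      0.      0.      1.    ]] [ 0.4802  0.2678 -0.498   1.5759  0.1301  1.3311  0.0506]
```

View pics/w4.png

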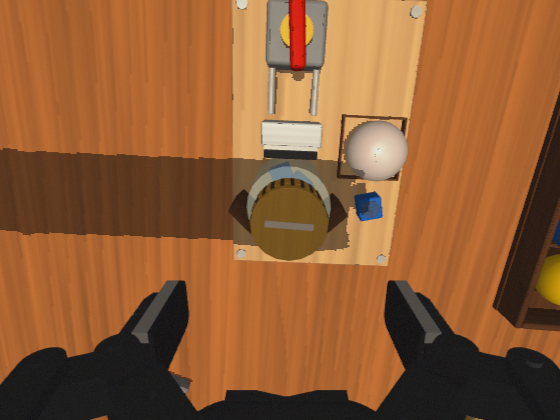

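The lid's top centre is at (289,226), where its white bar is centred. The jaw pad touches the jar body, and the nut's bar points along board y.

```bash
python3 - <<'E'
from h import *
T=np.load("T4.npy")
for p in [(289,226),(250,222),(329,222)]:
    w=at_z("wrist",p,.134,T);print(w,"tool",np.linalg.inv(T)@np.append(w,1))
a,b=at_z("wrist",(297,0),.091,T),at_z("wrist",(298,69),.091,T);print("bar yaw",np.arctan2(*(a-b)[1::-1]),"hub",at_z("wrist",(297,30),.06,T))
E
```

```text
[ 0.5743 -0.0877  0.134 ] tool [-0.0064  0.0027  0.0944  1.    ]
[ 0.5457 -0.087   0.134 ] tool [-0.0033 -0.0257  0.0944  1.    ]
[ 0.603  -0.0821  0.134 ] tool [-0.0033  0.0318  0.0944  1.    ]
bar yaw 1.6825276078419813 hub [0.569  0.0536 0.06  ]
```

```bash
python3 jog.py '0 0 0 -0.005 0.0016 0.05 1;0 0 0 -0.005 0.0016 0.09 1;0 0 0 -0.005 0.0016 0.115 1;0 0 0 -0.005 0.0016 0.127 1;0 0 0 -0.005 0.0016 0.127 1;0 0 0 -0.005 0.0016 0.127 0;0 0 0 -0.005 0.0016 0.127 0;0 0 0 -0.005 0.0016 0.127 0;0 0 0 -0.005 0.0016 0.127 0;0 0 0 -0.005 0.0016 0.127 0' 90;  python3 - <<'E'
from h import *
o=get_obs();print(o["joint_pos"],o["ft_force"],o["torque"],"yaw",np.arctan2(*toolT()[1::-1,0]))
E
```

```text
clock: 9.52
position: [0.5737, -0.0872, 0.1031]
ee_rot: [0.677, 0.736, 0.0, 0.001]
ft_force: [-4.0, 1.0, 7.8]
grip_width: 0.66
grasp_force: 93.4
[ 0.4667  0.3807 -0.478   1.7129  0.1944  1.0932  0.0124] [-3.9515  0.956   7.7528] [0.0885 0.7923 0.0602] yaw 1.654795868605982
```

```bash
P='from h import *
o=get_obs();print(o["joint_pos"],o["ft_force"],o["torque"],"yaw",np.arctan2(*toolT()[1::-1,0]))'
python3 jog.py '0 0 -0.1 0 0 0 0;0 0 -0.2 0 0 -0.0003 0;0 0 -0.3 0 0 -0.0005 0;0 0 -0.4 0 0 -0.0007 0;0 0 -0.4 0 0 -0.0007 0'; python3 -c "$P"
python3 jog.py '0 0 -0.1 0 0 -0.0001 0;0 0 -0.2 0 0 -0.0003 0;0 0 -0.3 0 0 -0.0005 0;0 0 -0.4 0 0 -0.0007 0;0 0 -0.4 0 0 -0.0007 0'; python3 -c "$P"
python3 - <<'E'
from h import *
T=toolT();a=viewer.camera("wrist");b=cv2.resize(viewer.camera("scene")[200:300,200:350],None,fx=3,fy=3,interpolation=cv2.INTER_CUBIC)
c=a[150:420,100:460]
cv2.imwrite("pics/w5.png",np.hstack([c,b[:270,:430]]))
E
```

```text
clock: 10.15
position: [0.5741, -0.0874, 0.1033]
ee_rot: [0.517, 0.856, 0.0, 0.001]
ft_force: [1.4, -0.1, 4.3]
grip_width: 0.656
grasp_force: 95.0
[ 0.5197  0.3929 -0.5441  1.7095  0.2249  1.0991  0.3906] [ 1.3667 -0.0865  4.297 ] [-0.1393 -0.2515  0.244 ] yaw 2.0543575732255532
clock: 10.78
position: [0.5739, -0.0875, 0.1038]
ee_rot: [0.338, 0.941, 0.0, 0.001]
ft_force: [1.1, 0.1, 5.6]
grip_width: 0.657
grasp_force: 95.2
[ 0.5727  0.4065 -0.6112  1.7062  0.2572  1.1078  0.7665] [1.0978 0.0629 5.6302] [-0.2314 -0.1073  0.2184] yaw 2.4529761424064325
```

View pics/w5.png

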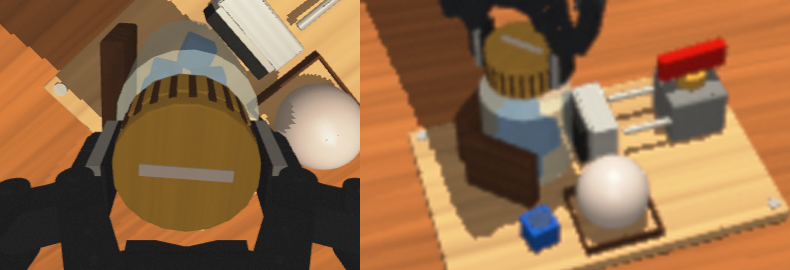

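The white bar keeps its angle in the hand (139,170 to 233,177), so the lid is turning with the gripper and the jaw is against the jar. I'll continue to 75°.

```bash
P='from h import *
o=get_obs();print(o["joint_pos"],o["ft_force"],o["torque"],"yaw",np.arctan2(*toolT()[1::-1,0]))'
python3 jog.py '0 0 -0.1 0 0 -0.0003 0;0 0 -0.2 0 0 -0.0006 0;0 0 -0.2 0 0 -0.0006 0'; python3 -c "$P"
python3 jog.py '0 0 -0.1 0 0 -0.001 0;0 0 -0.2 0 0 -0.002 0;0 0 -0.3 0 0 -0.003 0;0 0 -0.31 0 0 -0.003 0'; python3 -c "$P"
```

```text
clock: 11.25
position: [0.5742, -0.0874, 0.1051]
ee_rot: [0.242, 0.97, -0.0, 0.001]
ft_force: [-0.4, 0.2, 10.5]
grip_width: 0.657
grasp_force: 95.8
[ 0.5996  0.4133 -0.646   1.7036  0.2738  1.1135  0.9545] [-0.3707  0.1843 10.4601] [-0.0862  0.1793  0.0713] yaw 2.6526807594012554
clock: 11.75
position: [0.5732, -0.0872, 0.1065]
ee_rot: [0.09, 0.996, 0.0, 0.0]
ft_force: [0.8, 0.0, -0.1]
grip_width: 0.656
grasp_force: 95.2
[ 0.642   0.4252 -0.7009  1.7007  0.2992  1.1253  1.246 ] [ 0.8272  0.0433 -0.0949] [-0.0079 -0.2596 -0.0233] yaw 2.9621287481647567
```

```bash
python3 jog.py '0 0 0 0 0 -0.004 0;0 0 0 0 0 -0.01 0;0 0 0 0 0 -0.018 0;0 0 0 0 0 -0.028 0;0 0 0 0 0 -0.038 0;0 0 0 0 0 -0.046 0;0 0 0 0 0 -0.05 0;0 0 0 0 0 -0.05 0;0 0 0 0 0 -0.05 0;0 0 0 0 0 -0.05 0'; python3 - <<'E'
from h import *
o=get_obs();print(o["ft_force"],o["torque"],o["joint_velocities"])
a=viewer.camera("wrist");b=cv2.resize(viewer.camera("scene")[190:300,200:350],None,fx=3,fy=3,interpolation=cv2.INTER_CUBIC)
cv2.imwrite("pics/w6.png",np.hstack([a[90:420,100:450],b[:330,:440]]))
E
```

```text
clock: 13.0
position: [0.5729, -0.0872, 0.156]
ee_rot: [0.088, 0.996, 0.0, -0.0]
ft_force: [0.8, -0.1, -1.1]
grip_width: 0.659
grasp_force: 95.6
[ 0.7837 -0.0893 -1.0736] [-0.0134  0.0204  0.015 ] [-0.      0.0009 -0.0008 -0.0007  0.0009 -0.0003  0.0008]
```

View pics/w6.png

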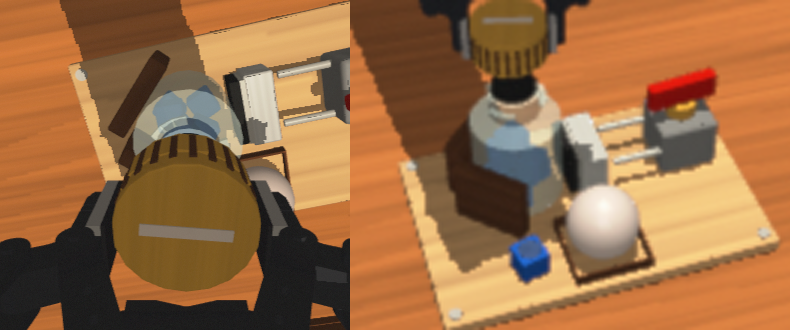

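The lid is level in the gripper, about 4 cm above the mouth. The jar is still standing between the V block and the jaw, and the ball and chalk have not moved.

```bash
python3 -c "
from workcell import manip, viewer, get_obs
print(manip.hand_in())"
```

```text
the job is handed in; nothing more can be done
None
```

I tightened the wing nut to its stop, turned the brass lid 75° anticlockwise until its thread let go, and handed the job in at about 13 s with the lid gripped level about 4 cm above the mouth of the still-clamped jar.

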